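# Nest the stripped chassis channels

### The job

Pack the three bare aluminium chassis channels in the white tray so that they interlock. Lay the channel from the bench open side up in the tray's empty lane and let go of it; then take the channel from the sloping stand and set it open side down over the two, ends roughly level with theirs and fully down, so that one of its flanges stands in each of the lower channels. Set the channels down rather than dropping them, and leave the other things on the bench where they are.

Things in the scene. Friction and masses are not known exactly. Their poses are not given: they have to be found in the camera images.
- tray: Low white plastic tray, 160 x 140 mm, fixed to the bench. Origin at the centre of its underside, x along its lanes, z up. Floor 4 mm thick; a lip and a flat middle rib rise 6 mm above the floor (tops at z = 10 mm). Two lanes along x, each 52 mm wide and 148 mm long, centred at y = +38 mm (channel_a lies in it) and y = -38 mm (empty). The middle rib is 24 mm wide. The tray and the stand stand to the left and right of the robot, either way round.
- free_lane (a point): Centre of the empty lane, on the lane's floor (tray frame 0, -38, 4 mm); axes as the tray's.
- channel_a: Aluminium U-channel (140 mm long, 48 mm wide, 30 mm high, walls 3 mm, about 0.13 kg) lying open side up in the tray's +y lane. Origin at the centre of the outer face of its web (its underside), x along its length, z out of its open side (up).
- channel_b: A like aluminium U-channel, same size, lying open side up on the bench between the tray and the stand. Origin and axes as for channel_a; it may be laid either end first. In its lane it leaves a gap of about 28 mm to channel_a (room for a finger).
- channel_c: Like channel, same size, lying open side down on the sloping stand. Origin in the middle of the plane of its flange edges, x along it (up the slope), z out through its web (outer face at z = 30 mm). Either end first. Interlocked, its flanges straddle the middle rib and the lower channels' inner flanges (about 4 mm clear each side when centred); its origin is then 7 mm above the tray's underside.
- stand: Fixed grey sheet-metal stand, base 150 x 110 mm, its plate (170 x 100 mm) sloping up along +x at 28 degrees. Origin at the centre of its underside, x away from the low edge, z up. The centre of the plate's upper face is at (0, 0, 75 mm); a lip 8 mm high at the low edge keeps channel_c from sliding. Nothing stands above the plate.
- spray_can: Bystander: white spray can, 52 mm across, 170 mm tall; origin under its centre.
- jar: Bystander: small flux jar, 48 mm across, 55 mm tall, behind channel_b; origin under its centre.
- tape: Bystander: roll of clear tape lying flat, 90 mm across, 25 mm high; origin under its centre.
- screwdriver: Bystander: screwdriver, 180 mm long, lying between the robot and channel_b; origin under its middle.
- brush: Bystander: cleaning brush, 170 mm long, lying on the bench; origin under its middle.
- jig: Bystander: green holding block 60 x 35 x 30 mm; origin under its centre.
There are look-alikes about, which are no part of the job. What is shaped like the channel_a but blue, green or yellow is not meant.

How it is judged:
By the outcome, as a careful person would: the job done as asked, in the order asked, and still so for the second after the job is handed in, with the robot touching nothing.
It also fails if it takes over 58 s, if anything falls off the work surface, if the arm or the gripper's body presses on something with over 40 N, if the wrist force passes 120 N, or if a joint passes its speed limit or range.

### The arm

A 7-joint arm with a two-finger parallel gripper is mounted at the origin on the work surface. World frame = base frame: x ahead of the robot, y to its left, z up, the work surface at z = 0. Lengths are in m, angles in rad, forces in N, time in s.
With the tool pointing down it reaches from about 0.35 to 0.9 m from the base axis. Payload 8.1 kg.
Tool frame: the origin (TCP) lies between the finger pads; the fingertips stand ahead of it and the grasp point (between the pads) is the TCP (arm.nose_length is the z of the fingertips in the tool frame, in m); z points along the fingers, y is the line along which they close (so a half turn about z gives the same grasp; the last joint's range is limited). The gripper opens to 92 mm and grips with 3 to 60 N. Pads are 19 mm wide; open, the fingers measure 130 mm over their backs; the gripper's body (75 mm by 190 mm) begins 47 mm behind the grasp point.
Start: joints at [-1.236, 0.434, 0.025, 1.573, -0.012, 1.134, -0.075], TCP at [0.265, 0.566, 0.246] pointing down, gripper open.
Joint ranges: [-2.62, 2.62], [-0.44, 2.09], [-1.27, 1.32], [0.08, 2.57], [-1.32, 4.46], [0.12, 2], [-2.74, 2.74]. Speed limits (rad/s): [2.22, 2.22, 3.01, 3.01, 3.14, 3.14, 3.14].

### API

Orientations are given as a rotation vector (axis times angle).
In Python, from cell import sensors, optics, arm gives the robot as it stands.
- The arm moves only by the tool arm_command, never from a script. Its argument "deltas" is one flat list of numbers, 7 for each row, row after row: the turn, a rotation vector about the world's x, y, z as a fraction of full scale, then the shift along the world's x, y, z as a fraction of full scale, then the finger opening in mm, from 0 to 91.8. In form: [wx, wy, wz, dx, dy, dz, fingers, wx, wy, wz, dx, dy, dz, fingers, ...]. A call has 1 to 20 rows; each row is the pose to reach, as a shift and turn from the pose commanded when the call began; what a row does not reach only later rows make up. Full scale, the value 1, is 1 m for a shift and 90 degrees for a turn. A row lasts 1/10 s, in which the tool goes at most 50 mm and 8.59 degrees, less where a joint would pass 70% of its speed; a pose out of reach is approached as far as the arm can. A call with a number of a shift or a turn outside -1 to 1 is refused whole. A call with a gripper value outside its range is refused whole. The fingers move at their own pace and stop on an object; "force" is the grip in N (left out, the last holds). Time passes only in rows, so rows that repeat a pose let the fingers close. It gives the time, the measured TCP pose, the force, the opening and the grip force at its end, in the units of the state.
- sensors.observe(): the state, without advancing time (a new reading comes with each control period).
- optics.get_image(name): name is "scene" or "top" or "wrist"; returns the picture (400x640x3 uint8, blue, green, red); there is no depth.
- optics.calibration(name): a dict with "camera_matrix" (3x3 intrinsics, pixels), "rvec" (rotation vector, rad) and "tvec" (3), from world to camera coordinates, as OpenCV has them. Camera axes: x right, y down, z forward; pixel columns grow to the right and rows downward; lengths in m; the calibration is good to about 2 mm. A picture is of the moment at which its call begins: read the wrist's pose just before it. calibration takes no time and is no camera call; for the wrist camera it gives the pose at the moment of the call.
- arm.sign_off(): hands the job in; it is judged then, once.
The state is a dict: "clock": time; "joints": joint angles; "dq": joint speeds; "joint_efforts": joint torques, N m; "position": TCP position; "ee_rot": TCP orientation; "force": force on the tool from outside, world axes, zero at the start; "ft_torque": the same for the moment, N m; "width": opening from 0.0 (shut) to 1.0 (fully open); "gripper_force": force on a finger pad.
Only numpy, scipy, OpenCV 4.12 (cv2) and the standard library are available. Lean on these libraries where they do the work, as an engineer would, in place of code of your own. Each camera call takes 0.05 s, during which the arm holds its last target. There are 200 camera calls.

## Working session

There is one attempt and no reset: what is moved stays moved. The work goes in short steps, Python scripts to look and compute and a tool call to move; the robot and the scene stay as the last step left them, time stands still between calls to the robot, and variables do not carry over. Pictures are saved under pics/ and viewed, at most 10 in all, crops included, and the job is handed in when it is done.

Besides the shell and the picture viewer there is one more tool, called after ">>>" as name(argument=value, ...) on one line, values as JSON. arm_command: Moves the arm, as the interface text tells. Its arguments: {"type":"object","properties":{"deltas":{"type":"array","items":{"type":"number"}},"force":{"type":"number"}},"required":["deltas"]}

```bash
mkdir -p pics; ls; cat > h.py <<'E'
import numpy as np,cv2
from cell import sensors,optics,arm
def cal(n):
    c=optics.calibration(n);return np.array(c["camera_matrix"],float),np.array(c["rvec"],float).reshape(3),np.array(c["tvec"],float).reshape(3)
def ray(c,uv):
    K,r,t=c;R=cv2.Rodrigues(r)[0];return -R.T@t,R.T@np.linalg.solve(K,[uv[0],uv[1],1])
def px2w(c,uv,z):
    o,d=ray(c,uv);return o+d*(z-o[2])/d[2]
def w2px(c,P):
    return cv2.projectPoints(np.array(P,float).reshape(-1,3),c[1],c[2],c[0],None)[0].reshape(-1,2)
E
python3 - <<'E'
from h import *
print(sensors.observe(),arm.nose_length)
for n in("scene","top"):
    im=optics.get_image(n);cv2.imwrite(f"pics/{n}0.png",im)
    K,r,t=cal(n);print(n,K.tolist(),ray(cal(n),(320,200)))
E
```

```text
pics
{'clock': 0.0, 'joints': array([-1.23564186,  0.43520591,  0.02497335,  1.5740904 , -0.01159346,
        1.13398885, -0.07511245]), 'dq': array([-1.76145554e-03,  1.27614676e-03, -7.65177898e-04, -1.03727456e-03,
       -5.16705784e-05, -2.83664827e-04, -4.31594815e-04]), 'joint_efforts': array([-4.82262894e-04, -6.67845440e+01,  9.84573998e-01, -3.14452994e+01,
       -6.06273604e-02,  4.29939525e-02,  1.45718582e-04]), 'position': array([0.26479128, 0.5656115 , 0.24495815]), 'ee_rot': array([-6.82226395e-01, -3.06642501e+00,  2.41213424e-03]), 'force': array([0.75831525, 0.03765025, 0.00154091]), 'ft_torque': array([ 0.03286293, -0.02765294, -0.04304888]), 'gripper_force': 0.0, 'width': 0.9971856402597569} 0.019
scene [[403.9879747706608, 0.0, 319.2560810482046], [0.0, 403.9879747706608, 200.03889994544406], [0.0, 0.0, 1.0]] (array([ 1.09408825, -0.32165978,  1.00987949]), array([-0.50607857,  0.2775142 , -0.81662338]))
top [[482.3766898744606, 0.0, 318.1363457730088], [0.0, 482.3766898744606, 204.80981795547243], [0.0, 0.0, 1.0]] (array([ 0.28976601, -0.00642028,  1.48413746]), array([ 0.1828424 ,  0.00902099, -0.983159  ]))
```

View pics/top0.png

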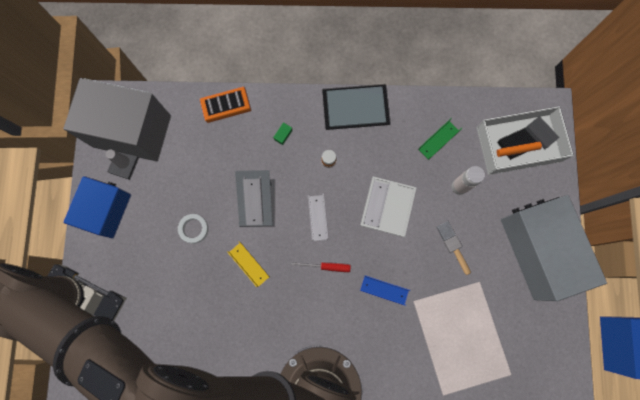

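View pics/scene0.png

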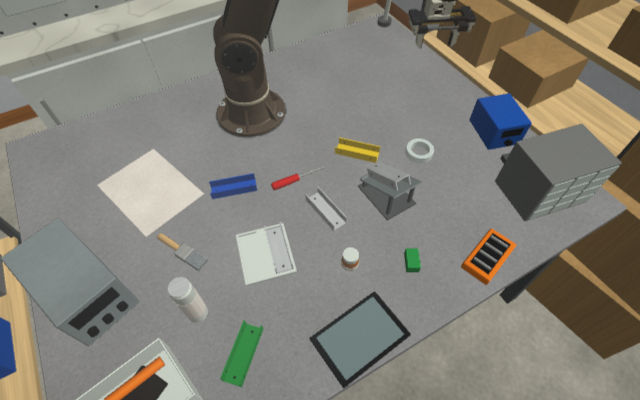

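The top view shows the candidates: bare-metal channels at (253,200) on the stand, (318,217) on the bench and (377,203) in the tray. The yellow (248,264), blue (385,290) and green (440,139) ones are look-alikes by colour. I'll confirm the bare ones in an enlarged crop.

```bash
python3 - <<'E'
from h import *
a=cv2.imread("pics/top0.png")[160:250,225:425];b=cv2.imread("pics/scene0.png")[140:290,230:430]
cv2.imwrite("pics/c1.png",cv2.resize(a,None,fx=4,fy=4,interpolation=cv2.INTER_CUBIC))
cv2.imwrite("pics/c2.png",cv2.resize(b,None,fx=4,fy=4,interpolation=cv2.INTER_CUBIC))
E
```

```text
(no output)
```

View pics/c1.png

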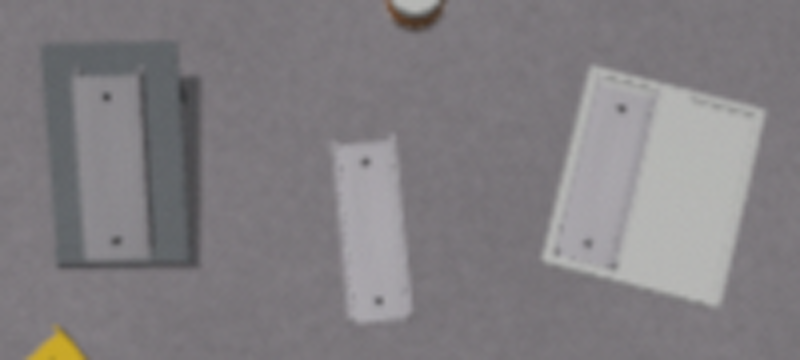

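View pics/c2.png

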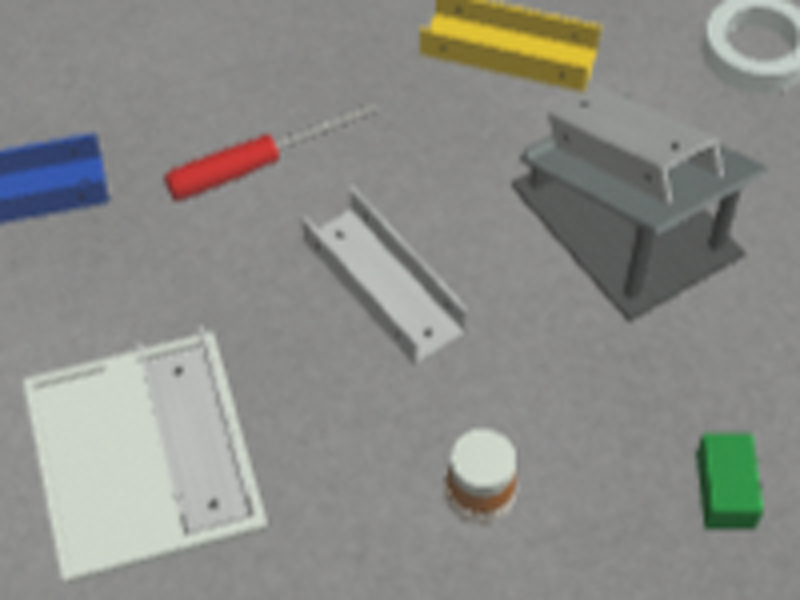

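The crops confirm all three bare channels. A is open side up in the tray's left lane, with holes at crop 1 (621,108) and (588,243), and the lane to its right is empty. B is open side up on the bench with holes at (365,161) and (378,300). C is open side down on the stand with holes at (107,97) and (116,240), and the stand's high end is away from the robot. Next I compute the poses.

```bash
python3 - <<'E'
from h import *
c=cal("top");f=lambda u,v,z:px2w(c,(225+(u+.5)/4-.5,160+(v+.5)/4-.5),z)
def rep(n,p,q):
    d=p-q;print(n,((p+q)/2).round(4),"len",np.linalg.norm(d).round(4),"yaw",np.degrees(np.arctan2(d[1],d[0])).round(1))
rep("B holes",f(365,161,.003),f(378,300,.003))
rep("A holes",f(621,108,.007),f(588,243,.007))
h=.0515*np.sin(np.radians(28)); zc=.075+.03*np.cos(np.radians(28))
rep("C holes",f(107,97,zc+h),f(116,240,zc-h))
T=[f(593,67,.01),f(765,110,.01),f(718,305,.01),f(543,260,.01)]
rep("tray L",T[0],T[3]);rep("tray R",T[1],T[2]);print(np.mean(T,0))
S=[f(43,45,.075+.085*np.sin(.4887)),f(178,42,.115),f(188,263,.035),f(57,266,.035)]
rep("st L",S[0],S[3]);rep("st R",S[1],S[2]);print(np.mean(S,0))
J=f(415,5,.055);print("jar",J)
print(cv2.Rodrigues(sensors.observe()["ee_rot"])[0].round(3))
print("wrist cam", ray(cal("wrist"),(320,200)),cal("wrist")[0])
E
```

```text
B holes [0.511  0.0138 0.003 ] len 0.1095 yaw 6.5
A holes [ 0.5572 -0.1664  0.007 ] len 0.1101 yaw -13.4
C holes [0.5372 0.203  0.1015] len 0.1086 yaw 2.4
tray L [ 0.5659 -0.1378  0.01  ] len 0.1578 yaw -14.0
tray R [ 0.534  -0.2719  0.01  ] len 0.158 yaw -13.9
[ 0.54995441 -0.20485254  0.01      ]
st L [0.5499 0.2532 0.075 ] len 0.172 yaw 1.6
st R [0.5542 0.1542 0.075 ] len 0.1719 yaw 1.8
[0.55204345 0.20368606 0.07497642]
jar [ 0.67767212 -0.01634605  0.055     ]
[[-0.906  0.424 -0.001]
 [ 0.424  0.906 -0.001]
 [-0.    -0.001 -1.   ]]
wrist cam (array([0.19549307, 0.59892883, 0.38334971]), array([ 0.24978296, -0.12012881, -0.96083024])) [[357.88793595   0.         321.089511  ]
 [  0.         357.88793595 201.00793317]
 [  0.           0.           1.        ]]
```

>>> arm_command(deltas=[0,0,0.1,0.03,-0.06,0,91,0,0,0.351,0.246,-0.552,0,91,0,0,0.351,0.246,-0.552,0,91,0,0,0.351,0.246,-0.552,0,91,0,0,0.351,0.246,-0.552,0,91,0,0,0.351,0.246,-0.552,0,91,0,0,0.351,0.246,-0.552,0,91,0,0,0.351,0.246,-0.552,0,91,0,0,0.351,0.246,-0.552,0,91,0,0,0.351,0.246,-0.552,0,91,0,0,0.351,0.246,-0.552,0,91,0,0,0.351,0.246,-0.552,-0.05,91,0,0,0.351,0.246,-0.552,-0.05,91,0,0,0.351,0.246,-0.552,-0.05,91,0,0,0.351,0.246,-0.552,-0.05,91,0,0,0.351,0.246,-0.552,-0.05,91,0,0,0.351,0.246,-0.552,-0.05,91])

```text
clock: 1.8
position: [0.5112, 0.0155, 0.1966]
ee_rot: [-0.181, 3.135, 0.001]
force: [1.1, 0.4, 0.3]
width: 0.986
gripper_force: 0.0
```

```bash
python3 - <<'E'
from h import *
s=sensors.observe();print(s["clock"],s["position"],s["joints"].round(2),s["dq"].round(2));c=cal("wrist");im=optics.get_image("wrist")
R=cv2.Rodrigues(s["ee_rot"])[0];print(R.round(3))
np.savez("w1.npz",K=c[0],r=c[1],t=c[2])
cv2.imwrite("pics/w1.png",im)
E
```

```text
1.8 [0.51119692 0.01550305 0.19657379] [-0.28  0.3   0.19  1.92 -0.07  0.92  1.63] [ 0.   -0.    0.01  0.    0.   -0.    0.  ]
[[-0.993 -0.115  0.001]
 [-0.115  0.993  0.001]
 [-0.001  0.001 -1.   ]]
```

View pics/w1.png

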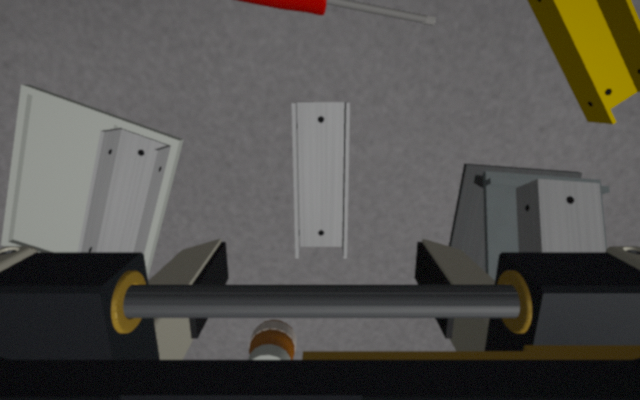

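The wrist image shows B's web holes at (321,119) and (321,232), A's near hole at (141,152), the tray's near corners at (24,86) and (181,140), and C's low hole at (570,200).

```bash
python3 - <<'E'
from h import *
w=np.load("w1.npz");c=(w["K"],w["r"],w["t"])
p=px2w(c,(321,232),.003);q=px2w(c,(321,119),.003);d=p-q
print("B",(p+q)/2,np.linalg.norm(d),np.degrees(np.arctan2(d[1],d[0])))
m=[px2w(c,x,.03) for x in((294,103),(348,103),(346,258),(297,258))];print("Bflange",np.mean(m,0))
print("tray near",px2w(c,(24,86),.01),px2w(c,(181,140),.01),"Ahole",px2w(c,(141,152),.007))
r=np.radians(-13.9);R=np.array([[np.cos(r),-np.sin(r)],[np.sin(r),np.cos(r)]]);t=np.array([.54995,-.20485])
print("pred near corners",t+R@[-.08,-.07],t+R@[-.08,.07],"Ahole",t+R@[-.055,.038])
print("C hole",[px2w(c,(570,200),z) for z in(.07,.0755)])
E
```

```text
B [0.5091856  0.01694034 0.003     ] 0.10940775972000301 6.642140979951136
Bflange [0.50960318 0.01717198 0.03      ]
tray near [ 0.45643484 -0.24717879  0.01      ] [ 0.48732636 -0.11246666  0.01      ] Ahole [ 0.50302367 -0.14989627  0.007     ]
pred near corners [ 0.45547672 -0.25358191] [ 0.48910864 -0.1176816 ] Ahole [ 0.50568926 -0.15475023]
C hole [array([0.48925375, 0.20795188, 0.07      ]), array([0.48812603, 0.20379071, 0.0755    ])]
```

>>> arm_command(deltas=[0,0,0,-0.002,0.001,-0.04,91,0,0,0,-0.002,0.001,-0.08,91,0,0,0,-0.002,0.001,-0.12,91,0,0,0,-0.002,0.001,-0.15,91,0,0,0,-0.002,0.001,-0.168,91,0,0,0,-0.002,0.001,-0.168,91,0,0,0,-0.002,0.001,-0.168,60,0,0,0,-0.002,0.001,-0.168,44,0,0,0,-0.002,0.001,-0.168,40,0,0,0,-0.002,0.001,-0.168,40,0,0,0,-0.002,0.001,-0.168,40,0,0,0,-0.002,0.001,-0.168,40], force=25)

```text
clock: 3.05
position: [0.5091, 0.015, 0.028]
ee_rot: [-0.178, 3.136, 0.0]
force: [-0.4, 1.1, 4.4]
width: 0.519
gripper_force: 24.5
```

>>> arm_command(deltas=[0,0,0,0,0,0.03,40,0,0,0,0,0,0.075,40,0,0,0,0,0,0.12,40,0,0,-0.06,0.03,-0.03,0.16,40,0,0,-0.12,0.06,-0.06,0.17,40,0,0,-0.18,0.1,-0.09,0.17,40,0,0,-0.228,0.13,-0.11,0.17,40,0,0,-0.228,0.145,-0.1225,0.17,40,0,0,-0.228,0.145,-0.1225,0.17,40,0,0,-0.228,0.145,-0.1225,0.17,40,0,0,-0.228,0.145,-0.1225,0.17,40])

```text
clock: 4.15
position: [0.6532, -0.1064, 0.1974]
ee_rot: [-0.382, -3.117, -0.001]
force: [-0.8, -0.1, -1.8]
width: 0.526
gripper_force: 25.0
```

```bash
python3 - <<'E'
from h import *
s=sensors.observe();print(s["clock"],s["position"],s["joints"].round(2),np.abs(s["dq"]).max().round(2),s["gripper_force"]);c=cal("wrist");im=optics.get_image("wrist")
R=cv2.Rodrigues(s["ee_rot"])[0];print(R.round(3))
np.savez("w2.npz",K=c[0],r=c[1],t=c[2])
cv2.imwrite("pics/w2.png",cv2.resize(im[:350,40:440],None,fx=2,fy=2)[:600] if 0 else im)
t=np.array([.549,-.200]);r=np.radians(-13.9);Q=np.array([[np.cos(r),-np.sin(r)],[np.sin(r),np.cos(r)]])
P=[(*(t+Q@[x,y]),.01) for x,y in((-.08,-.07),(-.08,.07),(.08,.07),(.08,-.07))];print(w2px(c,P).round())
E
```

```text
4.15 [ 0.65315034 -0.10643886  0.19739181] [-0.12  0.54  0.31  1.55 -0.18  1.08  1.56] 0.01 24.99568909406662
[[-0.97   0.241 -0.001]
 [ 0.241  0.97   0.001]
 [ 0.001  0.001 -1.   ]]
[[ 90.  -8.]
 [263.  -8.]
 [271. 184.]
 [121. 184.]]
```

View pics/w2.png

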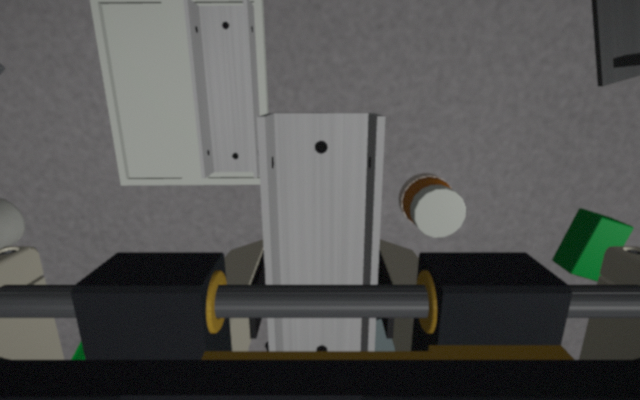

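The picture shows the tray's far-left corner at (121,185), where I predicted (121,184). A's holes are at (225,25) and (235,156), and the held B's near hole is at (321,147).

```bash
python3 - <<'E'
from h import *
w=np.load("w2.npz");c=(w["K"],w["r"],w["t"])
p=px2w(c,(235,156),.007);q=px2w(c,(225,25),.007);d=p-q
yaw=np.arctan2(d[1],d[0]);print("A",(p+q)/2,np.linalg.norm(d),np.degrees(yaw))
P=np.array([.6532,-.1064]);ax=np.array([np.cos(-.2426),np.sin(-.2426)]);ay=np.array([-ax[1],ax[0]])
h=px2w(c,(321,147),.1724)[:2]-P;print("held hole in tool-aligned frame",h@ax,h@ay)
cor=px2w(c,(121,185),.01)[:2];e=px2w(c,(93,2),.01)[:2];dd=cor-e;print("corner",cor,"edge yaw",np.degrees(np.arctan2(dd[1],dd[0])))
print("center from corner",cor-(.08*ax-.07*ay)); A=((p+q)/2)[:2]; print("center from A",A-.038*ay,"lane from A", A-.076*ay,"lane from corner",cor-.08*ax+.032*ay)
E
```

```text
A [ 0.55709049 -0.16349578  0.007     ] 0.11012957994197338 -13.434877089043779
held hole in tool-aligned frame -0.0547897480584709 0.0009921020952124056
corner [ 0.61064381 -0.28716742] edge yaw -14.3464189528223
center from corner [ 0.54980239 -0.19999907]
center from A [ 0.54796185 -0.20038302] lane from A [ 0.53883322 -0.23727025] lane from corner [ 0.54067375 -0.23688631]
```

>>> arm_command(deltas=[0,0,0,-0.03,-0.035,0,40,0,0,0,-0.06,-0.07,0,40,0,0,0,-0.09,-0.105,0,40,0,0,0,-0.1135,-0.131,-0.02,40,0,0,0,-0.1135,-0.131,-0.06,40,0,0,0,-0.1135,-0.131,-0.1,40,0,0,0,-0.1135,-0.131,-0.127,40,0,0,0,-0.1135,-0.131,-0.127,40,0,0,0,-0.1135,-0.131,-0.127,40,0,0,0,-0.1135,-0.131,-0.127,40])

```text
clock: 5.2
position: [0.5417, -0.2386, 0.0727]
ee_rot: [0.382, 3.115, -0.001]
force: [0.5, 0.2, -0.8]
width: 0.521
gripper_force: 25.0
```

```bash
python3 - <<'E'
from h import *
s=sensors.observe();print(s["position"],np.abs(s["dq"]).max().round(3),s["force"]);c=cal("wrist");im=optics.get_image("wrist")
np.savez("w3.npz",K=c[0],r=c[1],t=c[2])
cv2.imwrite("pics/w3.png",cv2.resize(im[0:260,160:500],None,fx=2.3,fy=2.3,interpolation=cv2.INTER_CUBIC))
E
```

```text
[ 0.5416663  -0.23863449  0.07268589] 0.005 [ 0.52299698  0.22911759 -0.75018503]
```

View pics/w3.png

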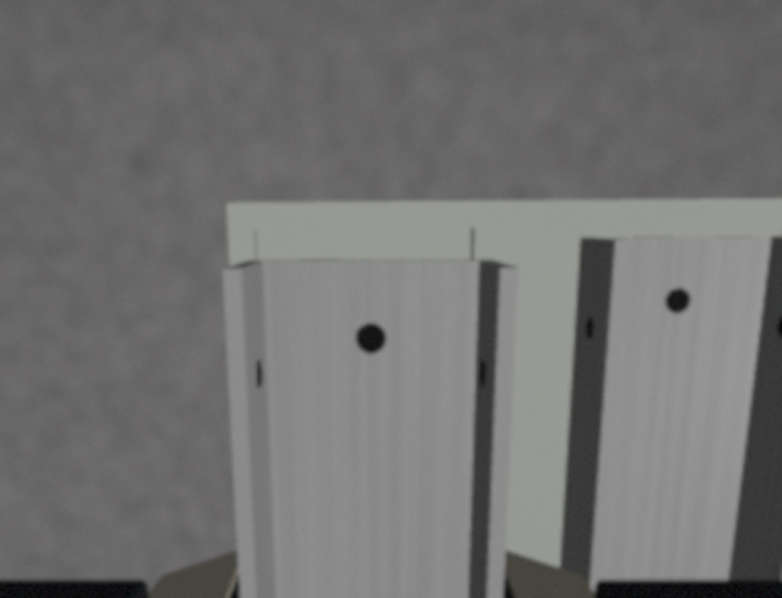

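B hovers over the lane. The lane's side walls show at crop columns 255 and 472 (row 232), the tray's near-left corner is at (228,204), B's near hole is at (371,338) and A's near hole is at (678,300).

```bash
python3 - <<'E'
from h import *
w=np.load("w3.npz");c=(w["K"],w["r"],w["t"]);f=lambda u,v,z:px2w(c,(160+(u+.5)/2.3-.5,(v+.5)/2.3-.5),z)[:2]
P=np.array([.5417,-.2386]);a=np.radians(-13.95);ax=np.array([np.cos(a),np.sin(a)]);ay=np.array([-ax[1],ax[0]])
g=lambda u,v,z:(lambda d:np.round([d@ax*1000,d@ay*1000],1))(f(u,v,z)-P)
print("lane walls z10,z4",[g(u,232,z) for u in(255,472) for z in(.01,.004)])
print("corner",g(228,204,.01),"far edge pt",g(770,200,.01),"want corner (-80,-32)")
print("Ahole",g(678,300,.007),"Bhole",g(371,338,.0475))
E
```

```text
lane walls z10,z4 [array([-74.5, -26.2]), array([-74.5, -27. ]), array([-74.5,  24.8]), array([-74.4,  25.5])]
corner [-80.8 -32.2] far edge pt [-81.6  93.8] want corner (-80,-32)
Ahole [-58.5  75.9] Bhole [-54.8   1. ]
```

>>> arm_command(deltas=[0,0,0,-0.0014,-0.0013,-0.01,40,0,0,0,-0.0014,-0.0013,-0.02,40,0,0,0,-0.0014,-0.0013,-0.028,40,0,0,0,-0.0014,-0.0013,-0.034,40,0,0,0,-0.0014,-0.0013,-0.038,40,0,0,0,-0.0014,-0.0013,-0.0395,40,0,0,0,-0.0014,-0.0013,-0.0395,40,0,0,0,-0.0014,-0.0013,-0.0395,40])

```text
clock: 6.05
position: [0.5388, -0.2396, 0.0318]
ee_rot: [-0.383, -3.118, -0.001]
force: [-3.2, 1.3, 8.8]
width: 0.52
gripper_force: 25.0
```

>>> arm_command(deltas=[0,0,0,0,0,0,52,0,0,0,0,0,0,56,0,0,0,0,0,0,56,0,0,0,0,0,0,56,0,0,0,0,0,0.01,56,0,0,0,0,0,0.03,56,0,0,0,0,0,0.06,56,0,0,0,0,0,0.1,56,0,0,0,0,0,0.14,91,0,0,0,0.03,0.01,0.17,91,0,0,0,0.06,0.03,0.18,91,0,0,0,0.09,0.05,0.18,91,0,0,0,0.09,0.05,0.18,91,0,0,0,0.09,0.05,0.18,91])

```text
clock: 7.45
position: [0.6294, -0.1889, 0.2114]
ee_rot: [-0.381, -3.118, 0.0]
force: [-0.2, -0.7, -0.0]
width: 0.987
gripper_force: 0.0
```

```bash
python3 - <<'E'
from h import *
s=sensors.observe();print(s["clock"],s["position"],np.abs(s["dq"]).max().round(3),s["force"]);c=cal("wrist");im=optics.get_image("wrist")
np.savez("w4.npz",K=c[0],r=c[1],t=c[2])
cv2.imwrite("pics/w4.png",cv2.resize(im[0:260,160:500],None,fx=2.3,fy=2.3,interpolation=cv2.INTER_CUBIC))
E
```

```text
7.45 [ 0.62935835 -0.18894468  0.21136927] 0.03 [-0.18427384 -0.65313526 -0.03272441]
```

View pics/w4.png

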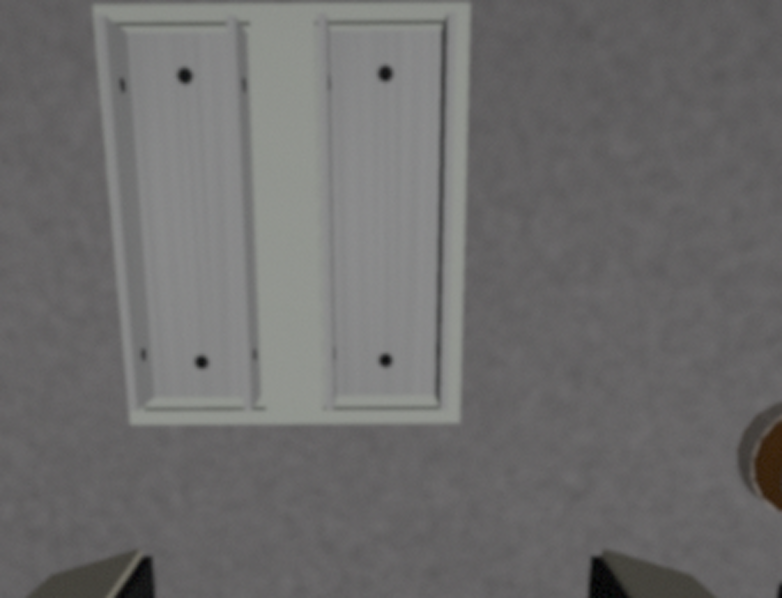

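B lies flat in its lane with holes at (185,76) and (201,362). A's holes are at (385,74) and (385,361), and the tray corners are (95,5), (470,3), (460,424) and (131,425).

```bash
cat >> h.py <<'E'
from scipy.spatial.transform import Rotation as Ro
def rdes(yaw,tilt=0): # tool x toward robot at yaw 0, z down
    return Ro.from_euler("z",yaw,degrees=True)*Ro.from_euler("y",-tilt,degrees=True)*Ro.from_matrix(np.diag([-1,1,-1]))
def delta(P,yaw,tilt=0):
    s=sensors.observe();w=(rdes(yaw,tilt)*Ro.from_rotvec(s["ee_rot"]).inv()).as_rotvec()/(np.pi/2)
    print("delta",w.round(4),(np.array(P)-s["position"]).round(4))
E
python3 - <<'E'
from h import *
w=np.load("w4.npz");c=(w["K"],w["r"],w["t"]);f=lambda u,v,z:px2w(c,(160+(u+.5)/2.3-.5,(v+.5)/2.3-.5),z)[:2]
T=[f(*p,.01) for p in((95,5),(470,3),(460,424),(131,425))];print("tray",np.mean(T,0))
for n,p in(("B",((185,76),(201,362))),("A",((385,74),(385,361)))):
    a,b=[f(*q,.007) for q in p];d=b-a;print(n,(a+b)/2,np.linalg.norm(d),np.degrees(np.arctan2(d[1],d[0])))
for x,y in((0,1),(3,2)):
    d=T[y]-T[x];print(np.degrees(np.arctan2(*d))if 0 else np.linalg.norm(d),np.degrees(np.arctan2(-d[0],d[1])))
delta([.4655,.205,.233],1.9,28)
E
```

```text
tray [ 0.54944289 -0.20123332]
B [ 0.53906353 -0.23850561] 0.109675095816093 -14.022502134471324
A [ 0.55692744 -0.1639714 ] 0.10998888547335706 -13.626561092512242
0.13866156937866947 -13.60347792472817
0.13951033267570662 -13.737135395801873
delta [-0.0326 -0.3107  0.1735] [-0.163   0.3952  0.0216]
```

>>> arm_command(deltas=[0,0,0.04,-0.02,0.04,0.02,91,-0.0082,-0.0777,0.0434,-0.04,0.085,0.0216,91,-0.0163,-0.1554,0.0868,-0.06,0.13,0.0216,91,-0.0245,-0.233,0.13,-0.08,0.175,0.0216,91,-0.0326,-0.3107,0.1735,-0.1,0.22,0.0216,91,-0.0326,-0.3107,0.1735,-0.12,0.265,0.0216,91,-0.0326,-0.3107,0.1735,-0.14,0.31,0.0216,91,-0.0326,-0.3107,0.1735,-0.155,0.355,0.0216,91,-0.0326,-0.3107,0.1735,-0.163,0.395,0.0216,91,-0.0326,-0.3107,0.1735,-0.163,0.395,0.0216,91,-0.0326,-0.3107,0.1735,-0.163,0.395,0.0216,91,-0.0326,-0.3107,0.1735,-0.163,0.395,0.0216,91,-0.0326,-0.3107,0.1735,-0.163,0.395,0.0216,91])

```text
clock: 8.8
position: [0.4664, 0.2029, 0.2328]
ee_rot: [-0.04, 2.652, 0.01]
force: [0.2, -0.4, -0.0]
width: 0.992
gripper_force: 0.0
```

```bash
python3 - <<'E'
from h import *
s=sensors.observe();print(s["clock"],s["position"],s["joints"].round(2),np.abs(s["dq"]).max().round(3),s["force"]);c=cal("wrist");im=optics.get_image("wrist")
R=cv2.Rodrigues(s["ee_rot"])[0];print(R.round(3))
np.savez("w5.npz",K=c[0],r=c[1],t=c[2]);cv2.imwrite("pics/w5.png",im)
ax=rdes(1.9,28).as_matrix()@[-1,0,0];C=np.array([.536,.207,.1005])
pr=w2px(c,[C-.055*ax,C+.055*ax]);print(pr)
g=cv2.cvtColor(im,cv2.COLOR_BGR2GRAY)
bh=cv2.morphologyEx(g,cv2.MORPH_BLACKHAT,np.ones((15,15)));_,_,st,ce=cv2.connectedComponentsWithStats((bh>40).astype(np.uint8))
for a,b in zip(st,ce):
    if 15<a[4]<300 and abs(b[0]-320)<100:print(a[4],b.round(1),a[2:4])
E
```

```text
8.8 [0.46639682 0.20292577 0.23275391] [-0.81  0.06  0.09  2.24  0.62  0.54  0.39] 0.005 [ 0.17424706 -0.42158481 -0.04851701]
[[-0.882 -0.03   0.469]
 [-0.027  1.     0.014]
 [-0.47  -0.    -0.883]]
[[321.56037463 124.34400256]
 [321.88403321 252.42815273]]
42 [320.  124.7] [7 8]
119 [220.6 249.6] [12 14]
64 [265.2 255.1] [10 11]
32 [321.5 252.5] [6 6]
86 [368.5 320.8] [14  8]
59 [387.  319.7] [14  6]
49 [353.9 321.8] [8 9]
24 [404.9 318.5] [13  3]
```

>>> arm_command(deltas=[0,0,0,0.019,0.003,-0.035,91,0,0,0,0.037,0.003,-0.07,91,0,0,0,0.053,0.003,-0.1,91,0,0,0,0.065,0.003,-0.123,91,0,0,0,0.071,0.003,-0.1345,91,0,0,0,0.0715,0.003,-0.1355,91,0,0,0,0.0715,0.003,-0.1355,80,0,0,0,0.0715,0.003,-0.1355,60,0,0,0,0.0715,0.003,-0.1355,40,0,0,0,0.0715,0.003,-0.1355,40,0,0,0,0.0715,0.003,-0.1355,40,0,0,0,0.0715,0.003,-0.1355,40], force=25)

```text
clock: 10.05
position: [0.5377, 0.208, 0.0976]
ee_rot: [-0.044, 2.652, 0.012]
force: [-1.4, 0.0, 3.2]
width: 0.518
gripper_force: 25.1
```

```bash
python3 - <<'E'
from h import *
s=sensors.observe();print(s["position"],s["force"],s["width"],s["gripper_force"],Ro.from_matrix(rdes(1.9,28).as_matrix().T@cv2.Rodrigues(s["ee_rot"])[0]).as_rotvec(degrees=True))
c=cal("wrist");im=optics.get_image("wrist");np.savez("w6.npz",K=c[0],r=c[1],t=c[2]);cv2.imwrite("pics/w6.png",im)
g=cv2.cvtColor(im,cv2.COLOR_BGR2GRAY)
bh=cv2.morphologyEx(g,cv2.MORPH_BLACKHAT,np.ones((25,25)));_,_,st,ce=cv2.connectedComponentsWithStats((bh>40).astype(np.uint8))
for a,b in zip(st,ce):
    if 40<a[4]<500 and abs(b[0]-320)<40:print(a[4],b.round(1),a[2:4])
R=cv2.Rodrigues(s["ee_rot"])[0]
print("pred",w2px(c,[s["position"]+R@[.055,0,-.005],s["position"]+R@[-.055,0,-.005]]))
delta([.5477,-.2022,.22],-13.85,0)
E
```

```text
[0.53766503 0.20796468 0.09764512] [-1.35313334  0.02326406  3.2260753 ] 0.518430441894059 25.076185762882233 [-0.02375634 -0.04903393  0.01542016]
190 [319.6 156. ] [16 15]
pred [[317.84180382 156.67429914]
 [318.5590392  393.49622375]]
delta [ 0.0323  0.311  -0.1714] [ 0.01   -0.4102  0.1224]
```

>>> arm_command(deltas=[0,0,0,-0.008,0,0.015,40,0,0,0,-0.02,0,0.04,40,0,0,0,-0.03,0,0.08,40,0,0,0,-0.03,-0.03,0.11,40,0.008,0.078,-0.043,-0.025,-0.07,0.1224,40,0.0161,0.1555,-0.0857,-0.02,-0.11,0.1224,40,0.0242,0.233,-0.1285,-0.01,-0.15,0.1224,40,0.0323,0.311,-0.1714,0,-0.19,0.1224,40,0.0323,0.311,-0.1714,0.01,-0.235,0.1224,40,0.0323,0.311,-0.1714,0.01,-0.28,0.1224,40,0.0323,0.311,-0.1714,0.01,-0.325,0.1224,40,0.0323,0.311,-0.1714,0.01,-0.37,0.1,40,0.0323,0.311,-0.1714,0.01,-0.4102,0.06,40,0.0323,0.311,-0.1714,0.01,-0.4102,0.02,40,0.0323,0.311,-0.1714,0.01,-0.4102,-0.012,40,0.0323,0.311,-0.1714,0.01,-0.4102,-0.022,40,0.0323,0.311,-0.1714,0.01,-0.4102,-0.022,40,0.0323,0.311,-0.1714,0.01,-0.4102,-0.022,40,0.0323,0.311,-0.1714,0.01,-0.4102,-0.022,40])

```text
clock: 12.0
position: [0.5491, -0.2019, 0.0773]
ee_rot: [0.377, 3.116, 0.0]
force: [-0.5, 0.3, -1.4]
width: 0.522
gripper_force: 25.0
```

```bash
python3 - <<'E'
from h import *
s=sensors.observe();print(s["clock"],s["position"],s["force"],s["width"],np.abs(s["dq"]).max().round(3))
c=cal("wrist");im=optics.get_image("wrist");np.savez("w7.npz",K=c[0],r=c[1],t=c[2])
cv2.imwrite("pics/w7.png",cv2.resize(im[0:260,150:490],None,fx=2.3,fy=2.3,interpolation=cv2.INTER_CUBIC))
delta([.5477,-.2022,.075],-13.85,0)
E
```

```text
12.0 [ 0.5490507  -0.20192959  0.07729668] [-0.45802212  0.27705956 -1.39263431] 0.5219436586899986 0.005
delta [ 0.0002  0.0017 -0.0006] [-0.0012 -0.0002 -0.0022]
```

View pics/w7.png

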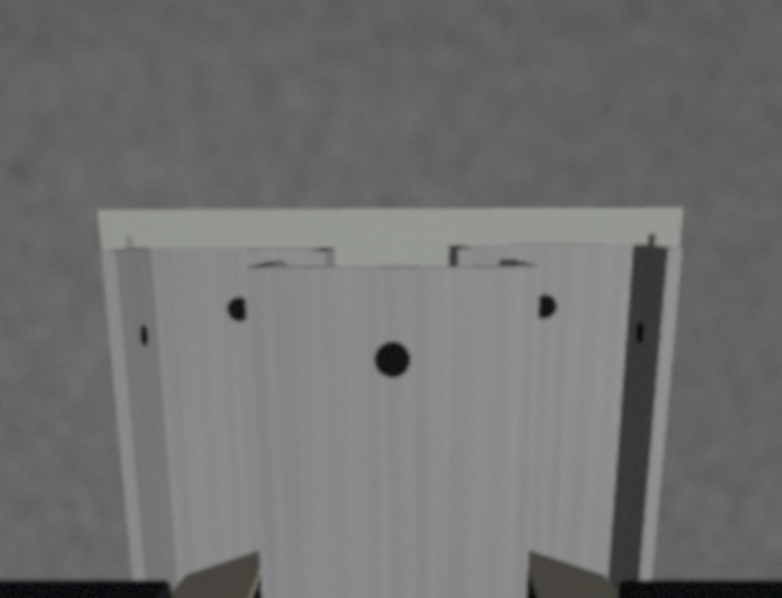

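C is centred over the pair: its hole is at column 392, the lower inner flanges at 331 and 453 (mid 392), and the tray corners at 99 and 683 (mid 391). Lowering it now.

>>> arm_command(deltas=[0,0,0,-0.001,0,-0.012,40,0,0,0,-0.001,0,-0.022,40,0,0,0,-0.001,0,-0.03,40,0,0,0,-0.001,0,-0.036,40,0,0,0,-0.001,0,-0.04,40,0,0,0,-0.001,0,-0.0425,40,0,0,0,-0.001,0,-0.0425,40,0,0,0,-0.001,0,-0.0425,40])

```text
clock: 12.85
position: [0.5466, -0.2019, 0.0337]
ee_rot: [-0.378, -3.119, -0.001]
force: [-3.8, 2.0, 11.5]
width: 0.522
gripper_force: 25.0
```

>>> arm_command(deltas=[0,0,0,0,0,0,51,0,0,0,0,0,0,56,0,0,0,0,0,0,58,0,0,0,0,0,0,58,0,0,0,0,0,0.01,58,0,0,0,0,0,0.03,58,0,0,0,0,0,0.06,58,0,0,0,0,0,0.1,58,0,0,0,0,0,0.14,91,0,0,0,0.03,0.02,0.17,91,0,0,0,0.06,0.05,0.18,91,0,0,0,0.09,0.08,0.18,91,0,0,0,0.09,0.09,0.18,91,0,0,0,0.09,0.09,0.18,91,0,0,0,0.09,0.09,0.18,91])

```text
clock: 14.35
position: [0.6357, -0.1132, 0.2129]
ee_rot: [-0.38, -3.117, 0.001]
force: [-0.7, -0.5, 0.5]
width: 0.992
gripper_force: 0.0
```

```bash
python3 - <<'E'
from h import *
s=sensors.observe();print(s["clock"],s["position"],s["force"],s["width"])
c=cal("wrist");im=optics.get_image("wrist");np.savez("w8.npz",K=c[0],r=c[1],t=c[2])
a=cv2.resize(im[0:260,50:400],None,fx=2.2,fy=2.2,interpolation=cv2.INTER_CUBIC)
cv2.imwrite("pics/w8.png",a)
t=optics.get_image("scene");cv2.imwrite("pics/s8.png",t)
E
```

```text
14.35 [ 0.63565823 -0.11324093  0.21289793] [-0.70355139 -0.47407597  0.53495041] 0.9917788634966391
```

View pics/w8.png

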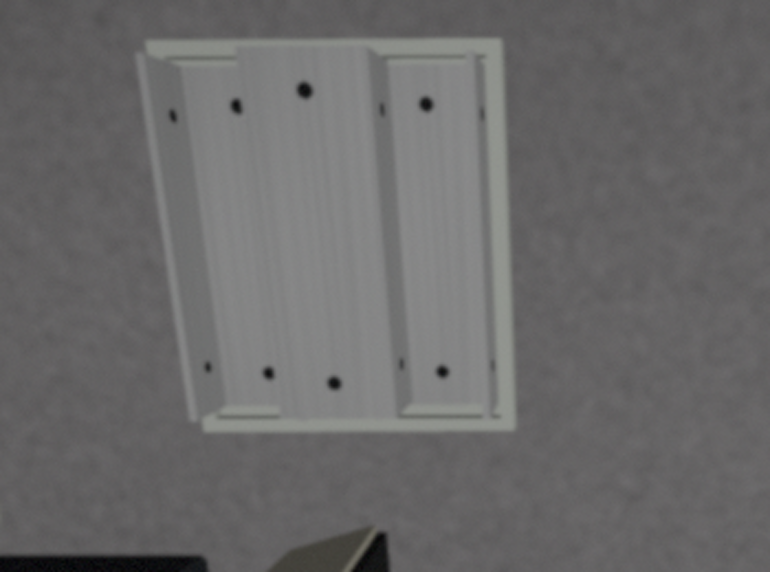

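C sits between the two, with its holes at (305,90) and (334,383) and its flange visible inside A. I'll check its height numerically before handing in.

```bash
python3 - <<'E'
from h import *
w=np.load("w8.npz");c=(w["K"],w["r"],w["t"]);f=lambda u,v,z:px2w(c,(50+(u+.5)/2.2-.5,(v+.5)/2.2-.5),z)
for z in(.037,.043):
    p,q=f(334,383,z),f(305,90,z);d=p-q;print(z,(p+q)/2,np.linalg.norm(d),np.degrees(np.arctan2(d[1],d[0])))
p,q=f(442,371,.007),f(426,104,.007);print("A",(p+q)/2,np.linalg.norm(p-q))
E
```

```text
0.037 [ 0.54664624 -0.20043852  0.037     ] 0.10978284756188264 -13.629456613576679
0.043 [ 0.54692974 -0.19840631  0.043     ] 0.10768729211745118 -13.629456613576682
A [ 0.55672506 -0.16357411  0.007     ] 0.10962927301330866
```

```bash
python3 -c "
from cell import arm
print(arm.sign_off())"
```

```text
the job is handed in; nothing more can be done
None
```

The job is handed in at about 14.5 s on the clock: channel B lies open side up in the empty lane, and channel C sits open side down over A and B, with the last image showing it centred and fully down, and the gripper clear.

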